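# Shut the dowel tray, draw out the wheel tray

### The job

Push the blue-lipped tray that was left open fully home with the fingertips; then hook a fingertip behind the lip of the red-lipped tray, in its finger well, and draw it all the way out to its stop so the wooden wheels can be reached. Do not pinch a lip between the fingers, and leave the glue stick, the rasp and the pine board where they are.

Things in the scene. Friction and masses are not known exactly. Their poses are not given: they have to be found in the camera images.
- red_case: low plywood case of the red tray, fixed to the bench: 180 mm along its x, 130 mm wide, 60 mm high. Origin on the bench under the middle of its front edge (the case lies at +x of it); x is the rail direction (the open front, where the tray comes out, faces -x), y across, z up. The two cases stand side by side, either one on the left, each with its own yaw.
- red_tray (a joint): how far the red tray (with wooden wheels) is drawn out of its case, in m: 0 is fully home (on the inner stop), 0.110 is fully out (on the outer stop). Starts at 0 to 0.015 (shut or nearly). It slides along the case's -x with about 2.5 N of friction (plus 6 N per m/s), stays where it is left, and has no spring or latch.
- red_well (a point): centre of the red tray's finger well, on its floor, 9 mm above the bench (moves with the tray). Well: open space between the red lip and a divider, 44 mm along the rail (lip's back face 22 mm towards -x of this point, divider 22 mm towards +x), 98 mm across, open on top; side walls 39 mm and divider 47 mm above the bench. Axes as the case's. Tray home: case front 33 mm towards +x.
- red_lip (a point): middle of the top edge of the red lip, a red painted board standing across the tray's front end: 116 mm wide, 14 mm thick, from 4 to 50 mm above the bench. This point is 50 mm above the bench, halfway through the thickness: front face 7 mm towards -x (push here to shut), back face 7 mm towards +x (hook here to draw out). Axes as the case's.
- blue_case: low plywood case of the blue tray, fixed to the bench: 180 mm along its x, 130 mm wide, 60 mm high. Origin on the bench under the middle of its front edge (the case lies at +x of it); x is the rail direction (the open front, where the tray comes out, faces -x), y across, z up. The two cases stand side by side, either one on the left, each with its own yaw.
- blue_tray (a joint): how far the blue tray (with dowels) is drawn out of its case, in m: 0 is fully home (on the inner stop), 0.110 is fully out (on the outer stop). Starts at 0.055 to 0.095 (left standing open). It slides along the case's -x with about 2.5 N of friction (plus 6 N per m/s), stays where it is left, and has no spring or latch.
- blue_well (a point): centre of the blue tray's finger well, on its floor, 9 mm above the bench (moves with the tray). Well: open space between the blue lip and a divider, 44 mm along the rail (lip's back face 22 mm towards -x of this point, divider 22 mm towards +x), 98 mm across, open on top; side walls 39 mm and divider 47 mm above the bench. Axes as the case's. Tray home: case front 33 mm towards +x.
- blue_lip (a point): middle of the top edge of the blue lip, a blue painted board standing across the tray's front end: 116 mm wide, 14 mm thick, from 4 to 50 mm above the bench. This point is 50 mm above the bench, halfway through the thickness: front face 7 mm towards -x (push here to shut), back face 7 mm towards +x (hook here to draw out). Axes as the case's.
- gluestick: yellow glue stick with a red cap, standing loose on the bench between the two cases, 27 mm across, 87 mm tall; origin at the centre of its foot, z up
- rasp: loose wood rasp lying on the bench to the robot's left of the trays: wooden handle 110 x 26 x 24 mm, flat steel blade 150 x 18 x 6 mm; origin on the bench at the ferrule, blade along x, the handle end 130 mm towards -x, the blade's end 140 mm towards +x
- board: loose thin pine board lying on the bench to the robot's right of the trays, 60 x 200 x 10 mm, long side along its y; origin at the centre of its underside
There are look-alikes about, which are no part of the job. Of the things that look like the gluestick, the middle-sized one is meant.

How it is judged (in metres and radians):
On the way, in this order (a step that is already met when the one before it is completed fails the run):
1. the blue tray is pushed home (within 8 mm) while the red tray is still shut (less than 35 mm out) (value of joint blue_tray below 0.008 m and value of joint red_tray below 0.035 m), for 0.2 s.
2. the red tray is on its way out (more than 30 mm) with a finger pulling on the back of its lip (value of joint red_tray above 0.03 m and contact force between the fingers and red_tray_c0 above 0.5 N), for 0.04 s.
3. the red tray is drawn out to its stop (within 10 mm) (value of joint red_tray above 0.1 m), for 0.2 s.
At the end, for the whole second after the job is handed in: The red tray is out to within 10 mm of its 110 mm stop, the blue tray is within 8 mm of fully home, both at rest; the glue stick stands, and it, the rasp and the board are within 20 mm of where they were (value of joint red_tray above 0.1 m and value of joint blue_tray below 0.008 m and velocity of joint red_tray between -0.01 and 0.01 m/s and velocity of joint blue_tray between -0.01 and 0.01 m/s and distance of each of gluestick, rasp, board from where it was at the start of the episode below 0.02 m and angle between gluestick's own z axis and vertical below 0.2 rad); the robot touches nothing.
It fails at once if the glue stick is moved more than 20 mm or lifted (distance of gluestick from where it was at the start of the episode above 0.02 m).
It fails at once if the rasp is moved more than 20 mm or lifted (distance of rasp from where it was at the start of the episode above 0.02 m).
It fails at once if the pine board is moved more than 20 mm or lifted (distance of board from where it was at the start of the episode above 0.02 m).
It fails at once if the red lip is pinched (pressed on its back and its front face at once with over 2 N) (contact force between the fingers and red_tray_c0 above 2 N and contact force between the fingers and red_tray_c1 above 2 N).
It fails at once if the blue lip is pinched (pressed on its back and its front face at once with over 2 N) (contact force between the fingers and blue_tray_c0 above 2 N and contact force between the fingers and blue_tray_c1 above 2 N).
It also fails if it takes over 51 s, if anything falls off the work surface, if the arm or the gripper's body presses on something with over 40 N, if the wrist force passes 120 N, or if a joint passes its speed limit or range.

### The arm

A 7-joint arm with a two-finger parallel gripper is mounted at the origin on the work surface. World frame = base frame: x ahead of the robot, y to its left, z up, the work surface at z = 0. Lengths are in m, angles in degrees, forces in N, time in s.
With the tool pointing down it reaches from about 0.4 to 0.9 m from the base axis. Payload 5.5 kg.
Tool frame: the origin (TCP) lies at the very end of the fingers, on their centre line; the grasp point (between the pads) lies 19 mm behind it (ctrl.hold_point_z is the distance from the TCP to the grasp point, in m); z points along the fingers, y is the direction in which the jaws open and shut (so a half turn about z gives the same grasp; the last joint's range is limited). The gripper opens to 85 mm and grips with 20 to 120 N. Pads are 22 mm wide; open, the fingers measure 114 mm over their backs; the gripper's body (76 mm by 85 mm) begins 54 mm behind the grasp point. The pads swing forward as they close: fully open they stand 13 mm farther back than shut.
Start: joints at [83.721, 28.699, -24.465, 88.831, 12.651, 65.22, -12.049], TCP at [0.237, -0.605, 0.231] pointing down, gripper open.
Joint ranges: [-164.97, 164.97], [-17.58, 116.51], [-87.97, 89.64], [11.32, 138.91], [-80.73, 260.73], [10.89, 115.49], [-147.41, 147.41]. Speed limits (degrees/s): [147.25, 147.25, 180, 180, 180, 180, 180].

### API

Orientations are given as [roll, pitch, yaw] about the fixed x, y, z axes, in that order (R = Rz(yaw) Ry(pitch) Rx(roll)).
In Python, from station import ctrl gives the robot as it stands. The module is installed in compiled form; this text tells all that it offers.
- The arm moves only by the shell command python3 -m jog 'ROWS' [FORCE]. ROWS is a JSON object of lists of equal length, an entry for each row: "offset": the shift along the world's x, y, z each as a share of 30 mm, from -1 to 1, a list of three; "twist": the turn about the world's z as a share of 6 degrees, from -1 to 1; "fingers": the opening, from -1 (shut) to 1 (fully open). A call has exactly 8 rows; each row shifts and turns the pose as measured when the row begins; what a row does not reach is not made up. A row lasts 1/12 s, in which the tool goes at most 41.7 mm and 7.16 degrees, less where a joint would pass 70% of its speed; a pose out of reach is approached as far as the arm can. A call with a number of a shift or a turn outside -1 to 1 is refused whole. A call with a gripper value outside its range is refused whole. The fingers move at their own pace and stop on an object; FORCE is the grip in N (left out, the last holds). Time passes only in rows, so rows that do not move let the fingers close, or fill a call up. It gives the time, the measured TCP pose, the force and the opening at its end, in the units of the state.
- ctrl.observe(): the state, without advancing time (a new reading comes with each control period).
- ctrl.read_camera(name): name is "scene" or "top"; returns a dict with "image" (420x560x3 uint8, blue, green, red), "fx", "fy", "cx", "cy" (pixels), "camera_from_world" (4x4, takes a point from world to camera coordinates). Camera axes: x right, y down, z forward; pixel columns grow to the right and rows downward; lengths in m; the calibration is good to about 2 mm. A picture is of the moment at which its call begins. There is no depth.
- ctrl.finish_job(): hands the job in, once; it reports no verdict.
Trained networks look in the newest picture that a camera, given by its name, has taken for a name from the list of things; names that differ only in an ending like _2 or _b are one class to them, and where a whole thing is asked for, a point or a joint stands for the part that bears it (a point fixed in the world has none). Each returns a list of dicts, best first, with "confidence" (0 to 1); they miss things now and then, are a little off and sometimes report something else, mostly with a low value. They report only what shows in the picture. A call takes as long as a camera call. They do not tell look-alikes from the thing itself.
- ctrl.boxes_of(target, camera): "box" ([centre column, centre row, width, height] in pixels, round what is visible of it).
- ctrl.pinpoint(target, camera): "at" ([column, row] in pixels: a listed point, or the origin of a listed thing).
The state is a dict: "time_s": time; "joint_positions": joint angles; "dq": joint speeds; "effort": joint torques, N m; "eef_pos": TCP position; "eef_rot": TCP orientation; "force": force on the tool from outside, world axes, zero at the start; "torque": the same for the moment, N m; "width": finger opening in m.
Only numpy, scipy, OpenCV 4.12 (cv2) and the standard library are available. Lean on these libraries where they do the work, as an engineer would, in place of code of your own. Each camera call takes 0.05 s, during which the arm holds its last target. There are 200 camera calls.

## Working session

There is one attempt and no reset: what is moved stays moved. The work goes in short steps, Python scripts to look and compute and a shell command to move; the robot and the scene stay as the last step left them, time stands still between calls to the robot, and variables do not carry over. Pictures are saved under pics/ and viewed, about 8 in all and at most 12, crops included, and the job is handed in when it is done.

```bash
mkdir -p pics
cat > h.py <<'E'
import numpy as np, cv2
from station import ctrl
def ray(c,px,z):
    M=np.array(c["camera_from_world"]);R,t=M[:3,:3],M[:3,3]
    d=R.T@np.array([(px[0]-c["cx"])/c["fx"],(px[1]-c["cy"])/c["fy"],1]);o=-R.T@t
    return o+d*(z-o[2])/d[2]
def proj(c,p):
    q=np.array(c["camera_from_world"])@np.append(p,1);return (c["fx"]*q[0]/q[2]+c["cx"],c["fy"]*q[1]/q[2]+c["cy"])
E
python3 - <<'E'
from h import *
Z=dict(red_case=0,blue_case=0,red_well=.009,blue_well=.009,red_lip=.05,blue_lip=.05,gluestick=0,rasp=0,board=0)
for n in("top","scene"):
    c=ctrl.read_camera(n);cv2.imwrite(f"pics/{n}0.png",c["image"])
    for k,z in Z.items():
        for r in ctrl.pinpoint(k,n)[:4]:
            print(n,k,round(r["confidence"],2),np.round(r["at"]),np.round(ray(c,r["at"],z)[:2],3))
s=ctrl.observe();print(s["time_s"],s["eef_pos"],s["eef_rot"],s["width"],s["force"])
E
```

```text
top red_case 0.62 [235. 215.] [0.666 0.132]
top blue_case 0.88 [334. 215.] [ 0.667 -0.172]
top red_well 0.82 [233. 229.] [0.621 0.138]
top red_well 0.37 [340. 255.] [ 0.543 -0.188]
top blue_well 0.71 [336. 216.] [ 0.663 -0.177]
top blue_well 0.65 [335. 244.] [ 0.577 -0.174]
top red_lip 0.55 [230. 237.] [0.594 0.141]
top blue_lip 0.72 [340. 255.] [ 0.544 -0.181]
top blue_lip 0.53 [236. 213.] [0.665 0.126]
top gluestick 0.56 [278. 170.] [ 0.807 -0.001]
top gluestick 0.51 [296. 159.] [ 0.843 -0.055]
top gluestick 0.47 [286. 194.] [ 0.732 -0.023]
top rasp 0.55 [148. 282.] [0.459 0.395]
top board 0.79 [419. 270.] [ 0.5   -0.428]
top board 0.59 [145. 281.] [0.461 0.404]
scene red_case 0.82 [326. 229.] [0.668 0.141]
scene red_well 0.95 [323. 216.] [0.624 0.149]
scene blue_well 0.93 [203. 228.] [ 0.583 -0.172]
scene blue_lip 0.94 [195. 209.] [ 0.547 -0.184]
scene gluestick 0.88 [276. 252.] [ 0.722 -0.009]
scene gluestick 0.63 [288. 273.] [ 0.807 -0.004]
scene gluestick 0.58 [273. 289.] [ 0.849 -0.05 ]
scene rasp 0.6 [387. 176.] [0.47  0.409]
scene board 0.91 [100. 229.] [ 0.493 -0.435]
1.0 [ 0.23679954 -0.6053322   0.23133181] [ 1.79996977e+02 -2.65420749e-03  2.13632376e+01] 0.08529520921590024 [ 0.29887195  0.13180131 -0.41042359]
```

Run:
```python
import cv2
a=cv2.imread("pics/top0.png")[120:320,120:460]
cv2.imwrite("pics/topc.png",cv2.resize(a,None,fx=2.35,fy=2.35,interpolation=cv2.INTER_CUBIC))
```

```text
(no output)
```

View pics/topc.png

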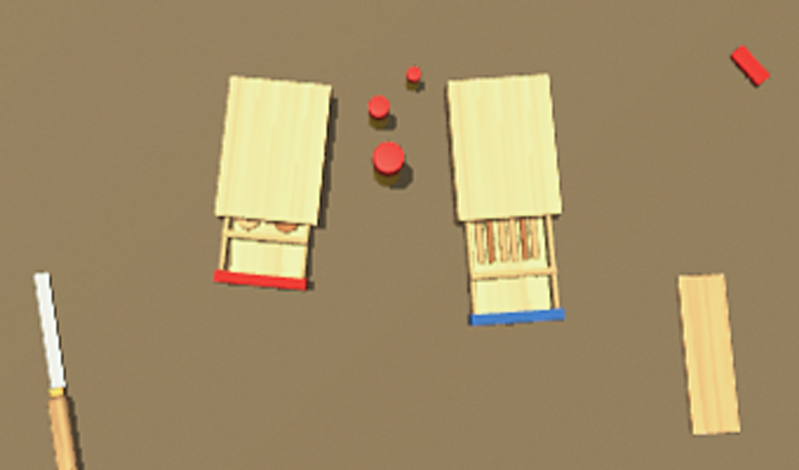

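View pics/scene0.png

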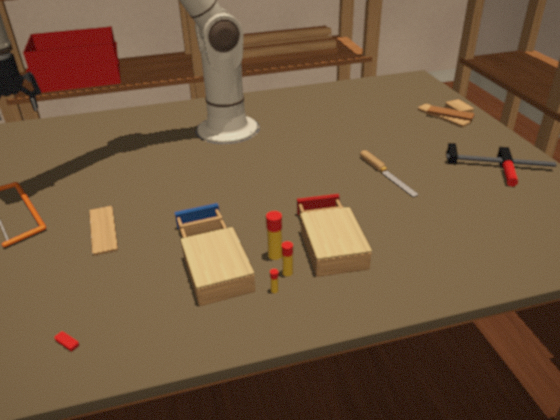

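The top crop shows the red tray at left, with its lip at crop (260,280), and the open blue tray at right, with its lip at (517,317). Three glue-stick look-alikes stand between the cases, further back, with caps at crop (389,158) large, (378,107) middle and (414,74) small. The middle one, at full pixel ~(281,165), is meant; I'll stay clear of all three. The rasp is at far left and the board at far right. The other red object, a red block at (750,65), is not a lip.

Run:
```python
from h import *
c=ctrl.read_camera("top");im=c["image"];h=cv2.cvtColor(im,cv2.COLOR_BGR2HSV)
H,S,V=[h[...,i].astype(int) for i in range(3)]
def fit(m,z,name):
    n,l,st,ce=cv2.connectedComponentsWithStats(m.astype(np.uint8))
    for i in range(1,n):
        if st[i,4]<60: continue
        ys,xs=np.nonzero(l==i); P=np.array([ray(c,(x,y),z)[:2] for x,y in zip(xs,ys)]).astype(np.float32)
        r=cv2.minAreaRect(P); u=np.linalg.svd(P-P.mean(0),full_matrices=False)[2][0]
        print(name,st[i,4],P.mean(0).round(4),"rect",np.round(r[0],4),np.round(r[1],3),"long axis deg",np.degrees(np.arctan2(u[1],u[0])).round(2))
fit((S>150)&((H<8)|(H>172))&(V>100),.05,"red")
fit((S>120)&(H>95)&(H<130),.05,"blue")
fit((V>200)&(S<140)&(H>15)&(H<35),.06,"case")
cv2.imwrite("pics/lips.png",cv2.resize(im[190:270,205:370],None,fx=4.8,fy=4.8,interpolation=cv2.INTER_CUBIC))
```

```text
red 135 [ 0.8686 -0.4855] rect [ 0.8684 -0.4854] [0.053 0.023] long axis deg -140.26
red 70 [ 0.8118 -0.0078] rect [ 0.812  -0.0083] [0.025 0.024] long axis deg 148.05
red 149 [ 0.7454 -0.0199] rect [ 0.7462 -0.0205] [0.04  0.036] long axis deg 170.75
red 341 [0.5874 0.7278] rect [0.5871 0.728 ] [0.03  0.101] long axis deg 152.61
red 188 [0.5884 0.1416] rect [0.5885 0.1408] [0.116 0.015] long axis deg -95.31
blue 160 [ 0.5444 -0.1809] rect [ 0.544  -0.1808] [0.012 0.115] long axis deg -85.91
case 3724 [ 0.7108 -0.1687] rect [ 0.7003 -0.1708] [0.298 0.129] long axis deg -177.21
case 2814 [0.7439 0.1273] rect [0.7207 0.1292] [0.129 0.247] long axis deg 173.57
case 419 [0.6144 0.1297] rect [0.6145 0.1307] [0.094 0.039] long axis deg -94.97
case 1336 [ 0.5002 -0.4146] rect [ 0.5014 -0.4145] [0.193 0.057] long axis deg -176.62
case 71 [0.5175 0.4017] rect [0.519  0.4021] [0.089 0.01 ] long axis deg -169.03
case 103 [ 0.3573 -0.6871] rect [ 0.3584 -0.6866] [0.263 0.003] long axis deg -160.86
case 233 [0.3898 0.3787] rect [0.3908 0.3789] [0.099 0.02 ] long axis deg -168.4
case 235 [0.2251 0.7635] rect [0.2142 0.7625] [0.09  0.031] long axis deg -147.22
case 239 [0.0995 0.7238] rect [0.1066 0.7267] [0.048 0.068] long axis deg -109.56
case 148 [ 0.1112 -0.0128] rect [ 0.1112 -0.0099] [0.147 0.037] long axis deg 81.63
```

View pics/lips.png

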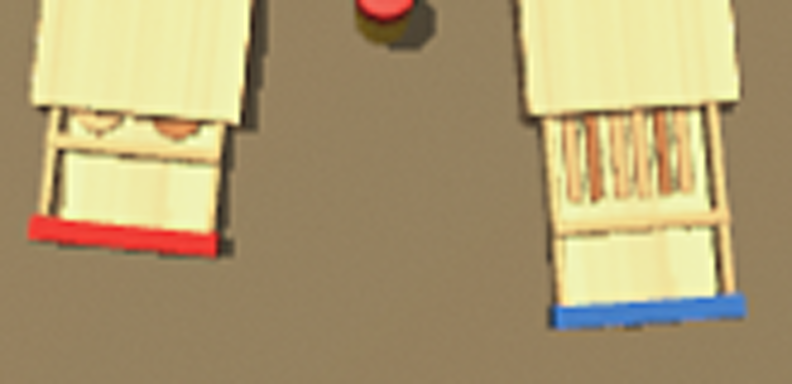

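Red lip is at (0.588,0.141) with yaw ≈ -6°, and blue lip is at (0.544,-0.181) with yaw ≈ +3.5°. Next: shut the fingers and go high to a point in front of the blue lip.

```bash
python3 -m jog '{"offset":[[0.5,0.9,0],[0.5,0.9,0],[0.5,0.9,0],[0.5,0.9,0],[0.5,0.9,0],[0.5,0.9,0],[0.5,0.9,0],[0.5,0.9,0]],"twist":[-0.2,-0.2,-0.2,-0.2,-0.2,-0.2,-0.2,-0.2],"fingers":[-1,-1,-1,-1,-1,-1,-1,-1]}' 20; python3 -m jog '{"offset":[[0.5,0.9,0],[0.5,0.9,0],[0.5,0.9,0],[0.5,0.9,0],[0.5,0.9,0],[0.5,0.9,0],[0.5,0.9,0],[0,0,0]],"twist":[-0.2,-0.2,-0.2,-0.2,-0.2,-0.2,-0.2,-0.2],"fingers":[-1,-1,-1,-1,-1,-1,-1,-1]}'
```

```text
time_s: 1.72
eef_pos: [0.3524, -0.3886, 0.2307]
eef_rot: [179.8, 0.2, 10.4]
force: [0.8, 0.2, -0.1]
width: -0.0
time_s: 2.38
eef_pos: [0.4649, -0.1831, 0.2338]
eef_rot: [179.6, -0.2, 0.7]
force: [0.9, 1.2, 0.4]
width: -0.0001
```

```bash
python3 -m jog '{"offset":[[0,-0.05,-0.95],[0,-0.05,-0.95],[0,0,-0.95],[0,0,-0.95],[0,0,-0.95],[0,0,-0.95],[0,0,-0.9],[0,0,-0.3]],"twist":[0.1,0.1,0.1,0.1,0.1,0,0,0],"fingers":[-1,-1,-1,-1,-1,-1,-1,-1]}'
```

```text
time_s: 3.05
eef_pos: [0.4722, -0.1847, 0.0256]
eef_rot: [179.1, -1.1, 4.3]
force: [-0.4, -0.0, -1.1]
width: 0.0005
```

```bash
python3 -m jog '{"offset":[[0.4,0.025,0],[0.4,0.025,0],[0.4,0.025,0],[0.4,0.025,0],[0.4,0.025,0],[0.4,0.025,0],[0.4,0.025,0],[0.2,0.02,0]],"twist":[0,0,0,0,0,0,0,0],"fingers":[-1,-1,-1,-1,-1,-1,-1,-1]}'
```

```text
time_s: 3.72
eef_pos: [0.5706, -0.1795, 0.0327]
eef_rot: [179.1, -0.9, 4.1]
force: [-2.5, -0.6, -2.6]
width: -0.0
```

```bash
python3 -m jog '{"offset":[[0.15,0.01,-0.1],[0.15,0.01,-0.1],[0.15,0.01,0],[0.15,0.01,0],[0.15,0.01,0],[0.15,0.01,0],[0.15,0.01,0],[0.1,0.01,0]],"twist":[0,0,0,0,0,0,0,0],"fingers":[-1,-1,-1,-1,-1,-1,-1,-1]}'
```

```text
time_s: 4.38
eef_pos: [0.5899, -0.1791, 0.0285]
eef_rot: [179.0, 1.2, 3.9]
force: [-8.4, 0.4, 6.0]
width: -0.0001
```

```bash
python3 -m jog '{"offset":[[0.2,0.01,0],[0.25,0.01,0],[0.3,0.01,0],[0.3,0.01,0],[0.3,0.01,0],[0.3,0.01,0],[0.3,0.01,0],[0.3,0.01,0]],"twist":[0,0,0,0,0,0,0,0],"fingers":[-1,-1,-1,-1,-1,-1,-1,-1]}'
```

```text
time_s: 5.05
eef_pos: [0.5872, -0.1797, 0.0283]
eef_rot: [179.1, 9.6, 3.2]
force: [-24.8, 1.9, 18.7]
width: -0.0001
```

25 N with no further travel, so the blue tray is on its inner stop. Back off, then rise.

```bash
python3 -m jog '{"offset":[[-0.6,-0.04,0],[-0.8,-0.05,0],[-0.8,-0.05,0],[0,0,0.9],[0,0,0.9],[0,0,0.9],[0,0,0.9],[0,0,0]],"twist":[0,0,0,0,0,0,0,0],"fingers":[-1,-1,-1,-1,-1,-1,-1,-1]}'
python3 - <<'E'
from h import *
print(ctrl.observe()["eef_rot"])
c=ctrl.read_camera("top");im=c["image"]
for k,z in dict(blue_case=0,blue_lip=.05,blue_well=.009,red_lip=.05,red_well=.009).items():
    for r in ctrl.pinpoint(k,"top")[:2]: print(k,round(r["confidence"],2),np.round(r["at"]),ray(c,r["at"],z)[:2].round(3))
cv2.imwrite("pics/p1.png",cv2.resize(im[160:280,200:370],None,fx=4.5,fy=4.5,interpolation=cv2.INTER_CUBIC))
E
```

```text
time_s: 5.72
eef_pos: [0.5206, -0.1831, 0.1413]
eef_rot: [179.2, 9.4, 3.3]
force: [1.5, 1.0, 0.6]
width: 0.0004
[179.19168773   9.40430361   3.28547945]
blue_case 0.63 [334. 213.] [ 0.673 -0.173]
blue_lip 0.94 [339. 233.] [ 0.608 -0.18 ]
blue_well 0.72 [335. 223.] [ 0.64  -0.175]
red_lip 0.83 [230. 238.] [0.592 0.141]
red_well 0.94 [234. 228.] [0.622 0.136]
```

View pics/p1.png

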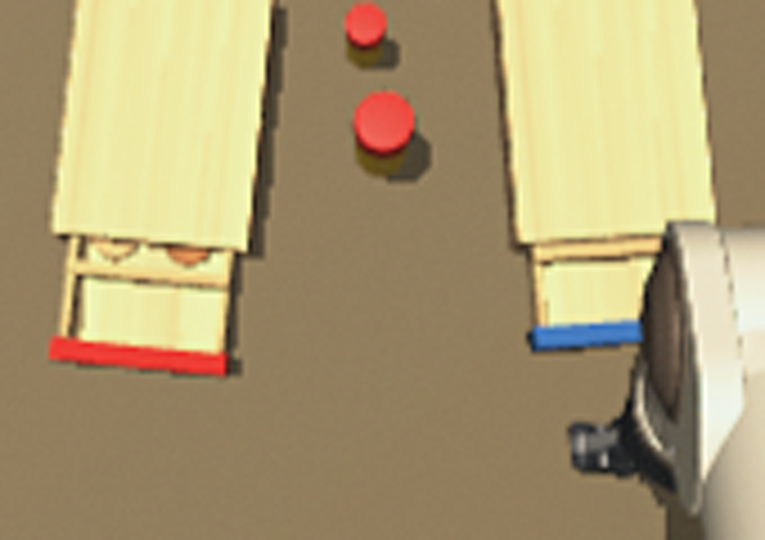

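The blue lip is now at (0.608,-0.180), ~65 mm from its case front against 62 mm nominal, so it is home. The red lip is unchanged, at pic (140,357), with its well clear. Now over the red well.

```bash
python3 -m jog '{"offset":[[0.2,0.7,0],[0.2,0.7,0],[0.2,0.7,0],[0.2,0.7,0],[0.2,0.7,0],[0.2,0.7,0],[0.2,0.7,0],[0.2,0.7,0]],"twist":[-0.1,-0.1,-0.1,-0.1,-0.1,-0.1,-0.1,-0.1],"fingers":[-1,-1,-1,-1,-1,-1,-1,-1]}'; python3 -m jog '{"offset":[[0.2,0.7,0],[0.2,0.7,0],[0.2,0.7,0],[0.2,0.7,0],[0.2,0.7,0],[0.2,0.7,0],[0.2,0.5,0],[0,0,0]],"twist":[-0.1,-0.1,-0.1,-0.1,-0.1,-0.1,-0.1,-0.1],"fingers":[-1,-1,-1,-1,-1,-1,-1,-1]}'
```

```text
time_s: 6.68
eef_pos: [0.5575, -0.0147, 0.1238]
eef_rot: [179.4, 11.1, -2.4]
force: [-0.1, -0.9, 0.0]
width: 0.0005
time_s: 7.35
eef_pos: [0.5948, 0.1406, 0.1122]
eef_rot: [179.6, 12.1, -7.0]
force: [-0.9, 0.7, 0.7]
width: 0.0002
```

```bash
python3 -m jog '{"offset":[[0.4,-0.05,0],[0.4,-0.05,0],[0.1,0,-0.3],[0,0,-0.4],[0,0,-0.4],[0,0,0],[0,0,0],[0,0,0]],"twist":[0.1,0.1,0,0,0,0,0,0],"fingers":[-1,-1,-1,-1,-1,-1,-1,-1]}'
python3 - <<'E'
from h import *
c=ctrl.read_camera("top");im=c["image"]
cv2.imwrite("pics/p2.png",cv2.resize(im[190:260,190:290],None,fx=6,fy=6,interpolation=cv2.INTER_CUBIC))
c=ctrl.read_camera("scene");im=c["image"]
cv2.imwrite("pics/p2s.png",cv2.resize(im[140:280,240:400],None,fx=4,fy=4,interpolation=cv2.INTER_CUBIC))
E
```

```text
time_s: 8.02
eef_pos: [0.6147, 0.1342, 0.0667]
eef_rot: [179.3, 13.1, -5.8]
force: [-0.2, 0.2, -0.4]
width: -0.0001
```

View pics/p2s.png

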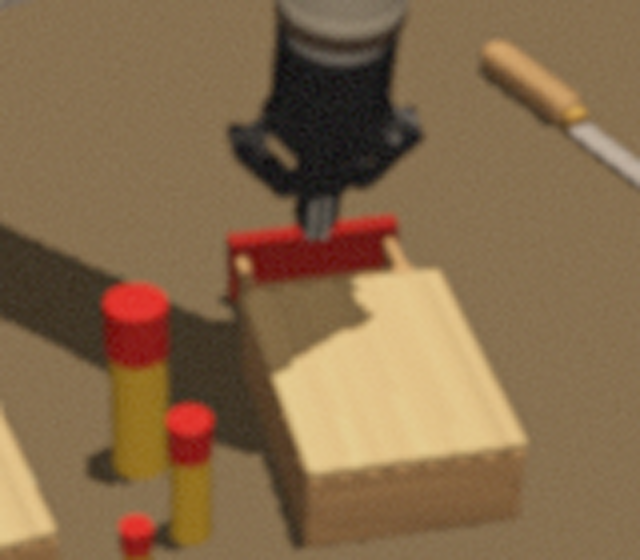

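The scene crop shows the shut fingertips at (320,238), on the case side of the red lip and above the well. Descend.

```bash
python3 -m jog '{"offset":[[0.05,0,-0.3],[0.05,0,-0.3],[0,0,-0.3],[0,0,-0.3],[0,0,-0.2],[0,0,0],[0,0,0],[0,0,0]],"twist":[0,0,0,0,0,0,0,0],"fingers":[-1,-1,-1,-1,-1,-1,-1,-1]}'
```

```text
time_s: 8.78
eef_pos: [0.6192, 0.1348, 0.0219]
eef_rot: [179.3, 12.9, -5.8]
force: [0.7, 0.2, 0.3]
width: -0.0004
```

```bash
python3 -m jog '{"offset":[[-0.2,0.02,0],[-0.3,0.03,0],[-0.3,0.03,0],[-0.3,0.03,0],[-0.3,0.03,0],[-0.3,0.03,0],[-0.3,0.03,0],[-0.3,0.03,0]],"twist":[0,0,0,0,0,0,0,0],"fingers":[-1,-1,-1,-1,-1,-1,-1,-1]}'
```

```text
time_s: 9.45
eef_pos: [0.5545, 0.1409, 0.0247]
eef_rot: [179.5, 11.6, -6.0]
force: [3.4, -0.1, -3.4]
width: -0.0001
```

```bash
python3 -m jog '{"offset":[[-0.3,0.03,-0.05],[-0.3,0.03,-0.05],[-0.3,0.03,0],[-0.3,0.03,0],[-0.2,0.02,0],[-0.2,0.02,0],[-0.2,0.02,0],[-0.2,0.02,0]],"twist":[0,0,0,0,0,0,0,0],"fingers":[-1,-1,-1,-1,-1,-1,-1,-1]}'; python3 -m jog '{"offset":[[-0.15,0.015,0],[-0.15,0.015,0],[-0.15,0.015,0],[-0.15,0.015,0],[-0.15,0.015,0],[-0.15,0.015,0],[-0.15,0.015,0],[-0.15,0.015,0]],"twist":[0,0,0,0,0,0,0,0],"fingers":[-1,-1,-1,-1,-1,-1,-1,-1]}'
```

```text
time_s: 10.12
eef_pos: [0.5102, 0.1451, 0.0257]
eef_rot: [-179.9, 9.1, -6.1]
force: [15.1, -0.7, -11.8]
width: -0.0002
time_s: 10.78
eef_pos: [0.5106, 0.1453, 0.0281]
eef_rot: [-178.8, 5.1, -6.8]
force: [12.8, -0.8, -9.7]
width: -0.0004
```

Held at x=0.510 under 13–15 N, so it is at the outer stop. Ease off the lip, lift out and check.

```bash
python3 -m jog '{"offset":[[0.2,-0.02,0],[0.2,-0.02,0],[0,0,0],[0,0,0.3],[0,0,0.6],[0,0,0.8],[0,0,0.9],[0,0,0.9]],"twist":[0,0,0,0,0,0,0,0],"fingers":[-1,-1,-1,-1,-1,-1,-1,-1]}'; python3 -m jog '{"offset":[[-0.9,0,0.3],[-0.9,0,0.3],[-0.9,0,0.3],[-0.4,0,0],[0,0,0],[0,0,0],[0,0,0],[0,0,0]],"twist":[0,0,0,0,0,0,0,0],"fingers":[-1,-1,-1,-1,-1,-1,-1,-1]}'
python3 - <<'E'
from h import *
for n in("top","scene"):
    c=ctrl.read_camera(n);im=c["image"]
    for k,z in dict(red_case=0,red_lip=.05,red_well=.009,blue_case=0,blue_lip=.05,blue_well=.009,gluestick=0,rasp=0,board=0).items():
        for r in ctrl.pinpoint(k,n)[:3]: print(n,k,round(r["confidence"],2),ray(c,r["at"],z)[:2].round(3))
    if n=="top": cv2.imwrite("pics/p3.png",cv2.resize(im[140:300,130:450],None,fx=2.5,fy=2.5,interpolation=cv2.INTER_CUBIC))
E
```

```text
time_s: 11.45
eef_pos: [0.5095, 0.1438, 0.131]
eef_rot: [-179.2, 6.6, -6.7]
force: [0.3, -0.3, -1.2]
width: 0.0001
time_s: 12.12
eef_pos: [0.4122, 0.1469, 0.1675]
eef_rot: [-179.1, 6.3, -6.4]
force: [-0.0, 0.9, 0.1]
width: -0.0001
top red_case 0.95 [0.668 0.133]
top red_lip 0.63 [0.492 0.147]
top red_well 0.78 [0.513 0.144]
top blue_case 0.84 [ 0.663 -0.164]
top blue_case 0.73 [ 0.607 -0.186]
top blue_lip 0.92 [ 0.604 -0.175]
top blue_well 0.59 [ 0.645 -0.181]
top gluestick 0.61 [ 0.807 -0.014]
top gluestick 0.54 [ 0.733 -0.019]
top gluestick 0.48 [ 0.498 -0.427]
top rasp 0.93 [0.46 0.4 ]
top board 0.81 [ 0.508 -0.43 ]
scene red_case 0.88 [0.667 0.145]
scene red_lip 0.65 [0.491 0.164]
scene red_well 0.9 [0.533 0.155]
scene blue_case 0.79 [ 0.671 -0.167]
scene blue_lip 0.89 [ 0.602 -0.182]
scene blue_lip 0.63 [0.744 0.112]
scene blue_well 0.77 [ 0.64  -0.171]
scene gluestick 0.93 [ 0.725 -0.006]
scene gluestick 0.77 [ 0.811 -0.006]
scene rasp 0.58 [0.484 0.404]
scene rasp 0.57 [ 0.649 -0.169]
scene rasp 0.2 [ 0.668 -0.173]
scene board 0.78 [ 0.491 -0.435]
scene board 0.49 [ 0.545 -0.175]
```

View pics/p3.png

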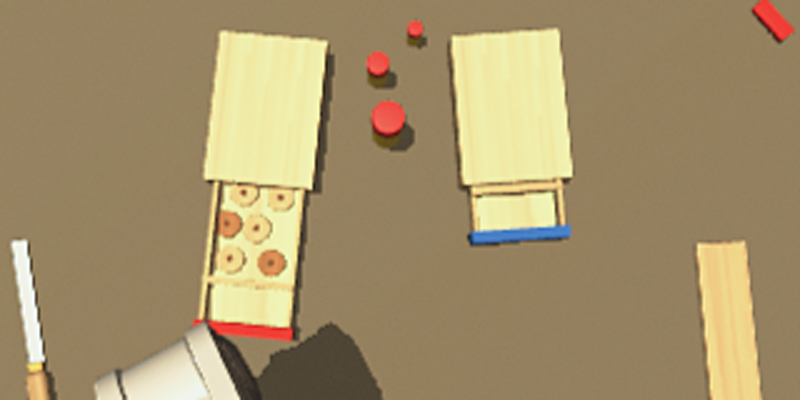

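The red tray is fully out: lip at pic (245,330), wheels exposed, 0.176 m from the case front against 0.172 nominal. The blue tray is home, with its lip at (520,236). The glue sticks, rasp and board have not moved, and the arm is clear.

```bash
python3 -c "
from station import ctrl
print(ctrl.finish_job())"
```

```text
the job is handed in; nothing more can be done
None
```

I pushed the blue tray home with shut fingertips, then hooked a fingertip behind the red lip in its well and drew the red tray out to its stop. I handed the job in at about 12 s. `finish_job` gives no verdict, so the result rests on my own checks.

- **Blue tray:** the push ended at about 25 N with no further travel. Its lip now measures 59–69 mm from the case front, depending on the camera and the reading, against 62 mm when home. That spread is about as wide as the 8 mm tolerance, so I rely on the stop force.
- **Red tray:** the pull ended at 13–15 N with no further travel. Its lip is about 176 mm from the case front against 172 mm when fully out, which agrees with the stop to within the camera error. The wheels can be seen.
- **Other objects:** the glue stick, rasp and board look unmoved in the last picture, and their measured positions agree to about 1.5 cm, the scatter of the detections. I never came near them. The shut fingers could not pinch either lip.
- **Disagreements:** hard pushing tilted the tool by up to 13° in pitch, which I could not correct and which did no harm. The two cameras also differed by up to 2 cm on the red tray's lip and well and on the rasp. The networks gave a few wrong hits, which I discounted against the picture.

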